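# Square up a dropper track and check its gap

### The arm

A 7-joint arm with a two-finger parallel gripper is mounted at the origin on the work surface. World frame = base frame: x ahead of the robot, y to its left, z up, the work surface at z = 0. Lengths are in m, angles in rad, forces in N, time in s.
With the tool pointing down it reaches from about 0.425 to 0.875 m from the base axis. Payload 4.7 kg.
Tool frame: the origin (TCP) lies at the very end of the fingers, on their centre line; the grasp point (between the pads) lies 19 mm behind it; z points along the fingers, y is the line along which they close (so a half turn about z gives the same grasp; the last joint's range is limited). The gripper opens to 87 mm and grips with 3 to 60 N. Pads are 19 mm wide; open, the fingers measure 117 mm over their backs; the gripper's body (75 mm by 190 mm) begins 51 mm behind the grasp point.
Start: joints at [-1.101, 0.321, -0.07, 1.45, 0.023, 1.371, -0.057], TCP at [0.286, 0.584, 0.223] pointing down, gripper open.
Joint ranges: [-2.86, 2.86], [-0.3, 2.09], [-1.38, 1.24], [0.06, 2.45], [-1.56, 4.7], [0.09, 2.05], [-2.69, 2.69]. Speed limits (rad/s): [2.57, 2.57, 3.14, 3.14, 3.14, 3.14, 3.14].

### API

Orientations are given as a rotation vector (axis times angle).
In Python, from bench import ctrl, get_image, job gives the robot as it stands.
- The arm moves only by the shell command python3 -m crank 'ROWS' [FORCE]. ROWS is JSON, a list that holds one entry, the list of rows, each a list of 5 numbers: the shift along the tool's x, y, z in mm, then the turn about the tool's z in rad, then the closure, from -1 (fully open) to 1 (shut), so that 0 is half open. A call has 1 to 10 rows; each row shifts and turns the commanded pose from where the row before left it, along the tool's axes as they then stand; what a row does not reach is not made up. A row lasts 1/12 s, in which the tool goes at most 41.7 mm and 7.16 degrees, less where a joint would pass 70% of its speed; a pose out of reach is approached as far as the arm can. A call with a gripper value outside its range is refused whole. The fingers move at their own pace and stop on an object; FORCE is the grip in N (left out, the last holds). Time passes only in rows, so rows that do not move let the fingers close. It gives the time, the measured TCP pose, the force, the opening and the grip force at its end, in the units of the state.
- ctrl.get_state(): the state, without advancing time (a new reading comes with each control period).
- get_image(name): name is "side" or "top"; returns a dict with "pixels" (400x640x3 uint8, red, green, blue), "fx", "fy", "cx", "cy" (pixels), "k1" (the pictures are not rectified: a ray, as slopes to the right and down, at radius r is drawn at 1 + k1 r^2 times it, then the intrinsics apply), "T" (4x4, takes a point from camera to world coordinates). Camera axes: x right, y down, z forward; pixel columns grow to the right and rows downward; lengths in m; the calibration is good to about 2 mm. A picture is of the moment at which its call begins. There is no depth.
- job.close_job(): hands the job in; it is judged then, once.
The state is a dict: "time": time; "joint_positions": joint angles; "qd": joint speeds; "joint_torque": joint torques, N m; "position": TCP position; "tool_rot": TCP orientation; "ft_force": force on the tool from outside, world axes, zero at the start; "torque": the same for the moment, N m; "grip_width": opening from 0.0 (shut) to 1.0 (fully open); "grip_force": force on a finger pad.
Only numpy, scipy, OpenCV 4.12 (cv2) and the standard library are available. Lean on these libraries where they do the work, as an engineer would, in place of code of your own. Each camera call takes 0.05 s, during which the arm holds its last target. There are 200 camera calls.

### The job

Stand the dropper bottle that blocks the middle of the white track bed's robot-side edge aside, towards the robot, then set the steel square on the table so that its stock lies flush against that edge, blade over the bed and up against the stop block. Then put the flat gauge from its stand down into the gap between the two rails, in line with the square's blade, until its shoulders sit on the rails. Do not drop either tool, tip a bottle or shift the other three.

Things in the scene. Friction and masses are not known exactly. Their poses are not given: they have to be found in the camera images.
- bed: Fixed white plate 180 (x) x 200 (y) x 24 mm high; origin: centre of its underside, on the table, z up. Robot-side edge: face x = -90 mm. On it two steel rails 12 mm thick run along y, full length, tops 59 mm above the table; the gap between them is 9 mm wide, centred on x = +60 mm. Droppers (to 95 mm high) hang in it at y = -56, -73, -90 mm; the rest is free.
- stop: Fixed aluminium stop block on top of the bed, turned like the bed, 40 (x) x 30 (y) x 22 mm with a black screw knob 8 mm high on top; origin at the centre of its underside (24 mm above the table). It stands at a different y from run to run. The square's blade is to touch its face y = -15 mm.
- square: Loose steel try square, 0.45 kg, lying flat; origin under the stock's centre, on the table. Stock 28 (x) x 110 (y) x 30 mm high, flush face x = +14 mm. Grip ridge on it 16 (x) x 56 (y) mm, 30 to 60 mm high, gripped across x. Blade at y = 29 to 55 mm (centreline 42), from the stock to x = 124 mm, heights 25.5 to 28.5 mm: it passes 1.5 mm above the bed.
- face_a (a point): Point on the square's flush face (x = 14 mm), 50 mm towards the blade end (y = +50 mm), 12 mm above its underside; axes as the square's.
- face_b (a point): Point on the square's flush face (x = 14 mm), at the other end (y = -50 mm), 12 mm above its underside; axes as the square's.
- blade_edge (a point): Point on the blade's outer long edge, at x = 70, y = 55, z = 27 mm of the square; this edge is to touch the stop block.
- stand: Fixed grey gauge stand, 60 (x) x 80 (y) x 35 mm high, origin at the centre of its underside; a vertical slot 11 (x) x 46 mm (y) through its middle holds the gauge upright.
- gauge: Loose flat gauge, 0.16 kg, upright in the stand; origin: centre of the blade's lower end, z up. Blade 6 (x) x 40 (y) mm, 26 mm long, lowest 7 mm stepped to 3 x 34 mm; shoulder 24 x 56 mm at z = 26 to 34 mm; grip 14 (x) x 40 (y) mm at z = 34 to 74 mm, gripped across x. Home in the track its origin is 33 mm above the table and at x = +60 mm of the bed.
- bottle_a: Loose dark dropper bottle with black collar and white bulb, 34 mm across, 97 mm high, 90 g, standing near the robot-side edge of the track bed, towards the bed's +y end; origin at the centre of its underside. To be left alone.
- bottle_b: Loose dark dropper bottle with black collar and white bulb, 34 mm across, 97 mm high, 90 g, standing near the robot-side edge of the track bed, towards the bed's -y end; origin at the centre of its underside. To be left alone.
- bottle_c: Loose dark dropper bottle with black collar and white bulb, 34 mm across, 97 mm high, 90 g, standing close to the middle of the bed's robot-side edge, between the other two, where the square has to go; origin at the centre of its underside. To be stood aside.
- bottle_d: Loose dark dropper bottle with black collar and white bulb, 34 mm across, 97 mm high, 90 g, standing beside the gauge stand; origin at the centre of its underside. To be left alone.

How it is judged:
On the way, in this order (a step that is already met when the one before it is completed fails the run):
1. The blocking bottle stands upright on the table, released, on the robot's side of the bed with its centre at least 75 mm out from the bed's robot-side edge (x of bottle_c in the frame of bed below -0.165 m and height (world z) of bottle_c between -0.003 and 0.004 m and angle between bottle_c's own z axis and vertical below 0.1 rad and linear speed of bottle_c below 0.03 m/s and contact force between the fingers and bottle_c below 0.05 N), for 0.2 s.
2. The square rests flat on the table with its stock flush on the bed's robot-side edge (both ends of the stock within 2 mm of the edge) and its blade's outer edge within 3 mm of the stop block (x of face_a in the frame of bed between -0.092 and -0.087 m and x of face_b in the frame of bed between -0.092 and -0.087 m and y of blade_edge in the frame of stop between -0.018 and -0.013 m and height (world z) of square between -0.003 and 0.003 m and angle between square's own z axis and vertical below 0.03 rad and x of square in the frame of bed below -0.1 m), for 0.2 s.
3. The gauge stands upright in the gap between the rails, fully home (shoulders within 2 mm of the rail tops), its centre within 6 mm of the line of the square's blade; the square is still in place (all of step 2 and x of gauge in the frame of bed between 0.056 and 0.064 m and height (world z) of gauge between 0.031 and 0.035 m and angle between gauge's own z axis and vertical below 0.06 rad and y of gauge in the frame of square between 0.036 and 0.048 m), for 0.2 s.
At the end, for the whole second after the job is handed in: Blocking bottle (c) upright on table, centre at least 75 mm out from the bed's robot-side edge; square flat, both stock ends within 2 mm of that edge, blade edge within 3 mm of the stop; gauge upright in gap, shoulders within 2 mm of rail tops, centre within 6 mm of the blade's line; all at rest (all of step 3 and linear speed of each of square, gauge below 0.02 m/s and x of bottle_c in the frame of bed below -0.165 m and height (world z) of bottle_c between -0.003 and 0.004 m and angle between bottle_c's own z axis and vertical below 0.1 rad and linear speed of bottle_c below 0.03 m/s); the robot touches nothing.
It fails at once if One of the other three dropper bottles (a, b, d) is shifted more than 15 mm, or any of the four is tipped more than 17 degrees (distance of any of bottle_a, bottle_b, bottle_d from where it was at the start of the episode above 0.015 m or angle between any of bottle_a, bottle_b, bottle_c, bottle_d's own z axis and vertical above 0.3 rad).
It fails at once if The square or the gauge is dropped: it moves faster than 0.5 m/s while the fingers do not touch it ((linear speed of square above 0.5 m/s and contact force between the fingers and square below 0.02 N) or (linear speed of gauge above 0.5 m/s and contact force between the fingers and gauge below 0.02 N)).
It also fails if it takes over 69 s, if anything falls off the work surface, if the arm or the gripper's body presses on something with over 40 N, if the wrist force passes 120 N, or if a joint passes its speed limit or range.

## Working session

There is one attempt and no reset: what is moved stays moved. The work goes in short steps, Python scripts to look and compute and a shell command to move; the robot and the scene stay as the last step left them, time stands still between calls to the robot, and variables do not carry over. Pictures are saved under pics/ and viewed, at most 12 in all, crops included, and the job is handed in when it is done.

```bash
ls; mkdir -p pics
cat > h.py <<'E'
import numpy as np, cv2
from bench import ctrl, get_image, job
def snap(n,f=None):
    im=get_image(n)
    if f: cv2.imwrite(f'pics/{f}.png',im['pixels'][:,:,::-1])
    return im
def cast(im,uv,z):
    "pixels -> world points on plane z"
    uv=np.atleast_2d(np.float64(uv)); K=np.array([[im['fx'],0,im['cx']],[0,im['fy'],im['cy']],[0,0,1.]])
    d=(uv-[im['cx'],im['cy']])/[im['fx'],im['fy']]; s=d.copy()
    for _ in range(20): s=d/(1+im['k1']*(s**2).sum(1,keepdims=True))
    T=np.array(im['T']); r=np.c_[s,np.ones(len(s))]@T[:3,:3].T; o=T[:3,3]
    return o+r*((z-o[2])/r[:,2:])
def proj(im,P):
    T=np.array(im['T']); p=(np.atleast_2d(P)-T[:3,3])@T[:3,:3]; s=p[:,:2]/p[:,2:]
    s=s*(1+im['k1']*(s**2).sum(1,keepdims=True)); return s*[im['fx'],im['fy']]+[im['cx'],im['cy']]
E
python3 - <<'E'
from h import *
for n in('side','top'):
    im=snap(n,n+'0'); print(n,im['fx'],im['k1'],np.round(im['T'],3).tolist())
s=ctrl.get_state();print(s)
E
```

```text
pics
side 387.8303125225213 -0.016175059935068417 [[0.786, -0.405, 0.467, 0.095], [-0.618, -0.525, 0.585, -0.532], [0.008, -0.749, -0.663, 0.67], [0.0, 0.0, 0.0, 1.0]]
top 405.37035934040495 0.03436935821535929 [[0.019, -0.991, 0.135, 0.402], [-0.999, -0.023, -0.023, 0.014], [0.026, -0.135, -0.991, 1.148], [0.0, 0.0, 0.0, 1.0]]
{'time': 0.1, 'joint_positions': array([-1.10089003,  0.32178509, -0.07004425,  1.45153351,  0.02255639,
        1.37080244, -0.05690172]), 'qd': array([-8.68589296e-05, -1.19073476e-03, -5.91748055e-04, -2.81267093e-03,
        2.12838134e-04, -2.13966010e-03,  3.34748672e-04]), 'joint_torque': array([-7.35204285e-04, -4.92570984e+01, -4.06173728e-01, -3.13397884e+01,
       -6.40886463e-02,  3.94671725e-02,  6.24841073e-05]), 'position': array([0.28595777, 0.58317421, 0.22155682]), 'tool_rot': array([-7.09754197e-01, -3.06002512e+00,  2.68682273e-03]), 'ft_force': array([-0.34753537,  0.29775467,  1.06144427]), 'torque': array([ 0.02140889, -0.03568464,  0.01647398]), 'grip_force': 0.0, 'grip_width': 1.0014816732102925}
```

View pics/top0.png

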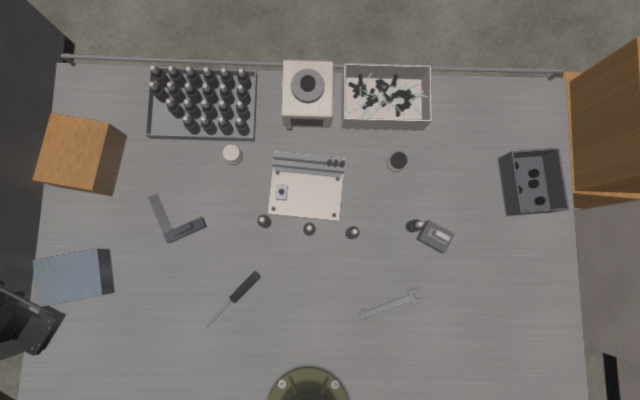

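View pics/side0.png

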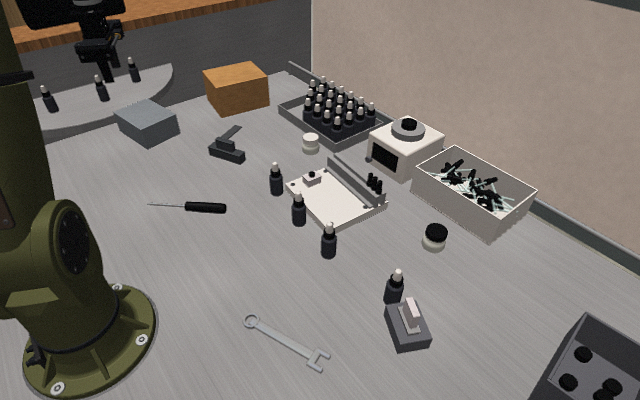

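Top view: bed around (305,193), square stock (165,238)–(205,222) with its blade running up to (153,197), bottles a (264,221), c (309,229), b (352,232), d (418,226), and the stand at (436,237). The side view agrees. I'll enlarge these areas.

Run:
```python
from h import *
p=cv2.imread('pics/top0.png'); q=cv2.imread('pics/side0.png')
M=np.zeros((600,800,3),np.uint8)
def put(src,x0,y0,w,h,X,Y,k=4):
    c=cv2.resize(src[y0:y0+h,x0:x0+w],None,fx=k,fy=k,interpolation=cv2.INTER_CUBIC)
    for i in range(0,w,10): cv2.putText(c,str(x0+i),(i*k,8),0,.3,(0,255,255)); cv2.line(c,(i*k,10),(i*k,14),(0,255,255))
    for j in range(10,h,10): cv2.putText(c,str(y0+j),(0,j*k+4),0,.3,(0,255,0))
    M[Y:Y+h*k,X:X+w*k]=c
put(p,250,145,120,100,0,0); put(p,142,187,75,60,485,0); put(p,400,210,70,50,485,245)
put(q,200,120,60,45,0,405); put(q,375,260,65,45,250,405); 
cv2.imwrite('pics/m1.png',M)
```

```text
(no output)
```

View pics/m1.png

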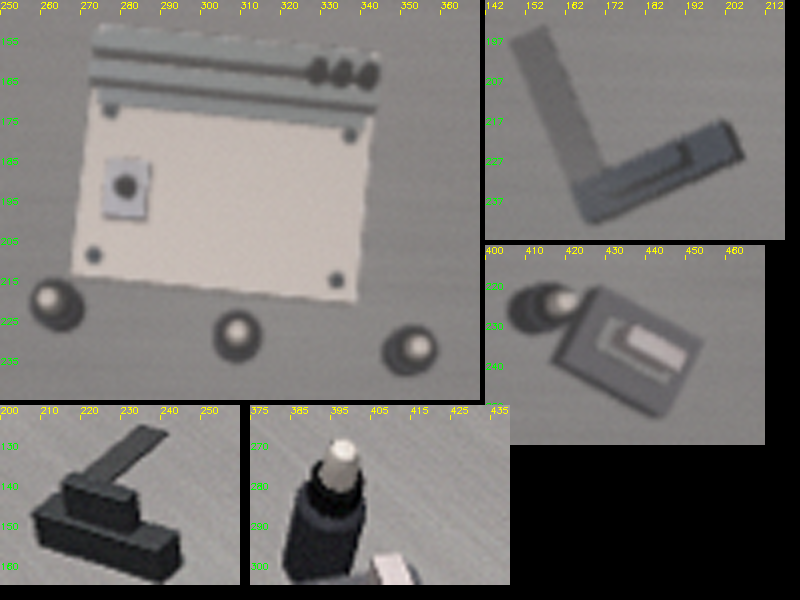

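The montage gives clear corners: bed front edge (268,213)–(339,220), rail top (273,151)–(344,158), square stock ends near (166,241) and (204,222), gauge grip near (442,232). Next I measure with masks.

Run:
```python
from h import *
class D(dict):pass
ims={n:get_image(n) for n in('top','side')}
im=ims['top']; p=im['pixels']; hsv=cv2.cvtColor(p,cv2.COLOR_RGB2HSV)
for n,(u,v) in dict(bed=(310,195),table=(320,240),dark=(200,225),blade=(160,212),rail=(300,168),grip=(442,232),stand=(440,245),bulb=(309,227),face=(300,217),dk=(185,231)).items(): print(n,p[v,u],hsv[v,u])
for u in (285,320): print('col',u,p[208:224,u].sum(1)//3)
# bulbs
def roi(m,x0,y0,x1,y1):
    o=np.zeros(m.shape,np.uint8);o[y0:y1,x0:x1]=m[y0:y1,x0:x1];return o
g=p.astype(int).mean(2)
b=(g>165).astype(np.uint8)
for n,(u,v) in dict(a=(262,219),c=(309,227),b=(354,231),d=(420,224)).items():
    m=roi(b,u-7,v-7,u+8,v+8); 
    k,l,s,c=cv2.connectedComponentsWithStats(m); j=l[v,u] or 1+s[1:,4].argmax()
    m2=roi((g<85).astype(np.uint8),u-14,v-10,u+14,v+16); yy,xx=np.nonzero(m2); 
    print(n,c[j],s[j,4],cast(im,c[j],.09).round(4)[0,:2],'dark',xx.mean().round(1),yy.mean().round(1),len(xx))
# side bulbs
q=ims['side']; gq=q['pixels'].astype(int).mean(2)
for n,(u,v) in dict(a=(275,165),c=(298,194),b=(329,226),d=(398,273)).items():
    m=roi((gq>130).astype(np.uint8),u-8,v-8,u+8,v+8);k,l,s,c=cv2.connectedComponentsWithStats(m); print('side',n,c[1:].round(1).tolist(),s[1:,4])
```

```text
bed [197 187 180] [ 12  22 197]
table [136 134 134] [  0   4 136]
dark [81 83 91] [114  28  91]
blade [104 104 104] [  0   0 104]
rail [97 94 93] [ 8 11 97]
grip [144 139 140] [174   9 144]
stand [103 102 105] [130   7 105]
bulb [194 184 179] [ 10  20 194]
face [149 143 141] [  8  14 149]
dk [68 68 68] [ 0  0 68]
col 285 [189 190 189 190 192 191 187 144 127 133 135 133 135 135 134 136]
col 320 [186 187 189 189 188 189 187 187 187 190 181 144 130 140 137 138]
a [261.125 219.125] 8 [0.4955 0.1314] dark 265.2 221.8 87
c [308.875 227.125] 8 [0.4772 0.0065] dark 309.0 229.5 66
b [354.5 231. ] 8 [ 0.4696 -0.1129] dark 351.0 233.0 82
d [420.         223.71428571] 7 [ 0.4924 -0.285 ] dark 415.1 227.1 167
side a [[274.3, 162.9]] [190]
side c [[298.8, 190.8], [290.9, 198.9]] [152  15]
side b [[328.9, 221.9], [321.4, 231.2], [336.0, 233.0]] [132   9   1]
side d [[398.1, 270.1]] [171]
```

```bash
cat >> h.py <<'E'
def rect(im,mask,z,name=''):
    "largest blob, outline as pixel borders, cast onto z -> centre, sizes, angle of long side (deg)"
    k=4; M=cv2.resize(mask.astype(np.float32),None,fx=k,fy=k,interpolation=cv2.INTER_LINEAR)>.5
    cs,_=cv2.findContours(M.astype(np.uint8),cv2.RETR_EXTERNAL,cv2.CHAIN_APPROX_NONE)
    c=max(cs,key=cv2.contourArea)[:,0].astype(float); c=(c+.5)/k-.5
    w=cast(im,c,z)[:,:2]; r=cv2.minAreaRect((w*1000).astype(np.float32)); b=cv2.boxPoints(r)
    e=b[1]-b[0]; f=b[2]-b[1]; l=e if np.hypot(*e)>np.hypot(*f) else f
    print(name,'c',np.round(r[0],1),'size',np.round(r[1],1),'long side deg',round(np.degrees(np.arctan2(l[1],l[0]))%180,2)); return w,r,b
def win(m,x0,y0,x1,y1):
    o=np.zeros(m.shape,np.uint8);o[y0:y1,x0:x1]=m[y0:y1,x0:x1];return o
E
python3 - <<'E'
from h import *
im=get_image('top'); p=im['pixels'].astype(int); g=p.mean(2); bl=p[:,:,2]-p[:,:,0]
w,r,b=rect(im,win((g>162),255,165,360,225),.024,'bed'); print(b.round(1).tolist())
K=np.ones((3,3),np.uint8)
sq=win((g<108)&(bl>=3),155,210,215,250)
rect(im,sq,.03,'stock blue'); 
sm=win((p[:,:,0]<95),155,210,215,250); rect(im,sm,.03,'stock dark')
bd=win((g<118),140,185,215,250); rect(im,cv2.morphologyEx(win((g<118)&(g>92),140,190,215,222),cv2.MORPH_OPEN,K),.0285,'blade?')
rect(im,win((g>135)&(p[:,:,0]-p[:,:,1]>2),430,222,455,244),.083,'grip')
rect(im,win((g<112)&(g>60),425,215,465,262),.035,'stand')
out=np.hstack([cv2.resize(x,None,fx=6,fy=6,interpolation=0) for x in (im['pixels'][190:250,150:215,::-1],np.dstack([sq[190:250,150:215]*255]*3))]);cv2.imwrite('pics/m2.png',out)
print(p[225:240,436].tolist()[::2])
E
```

```text
bed c [575.   18.7] size [201.  130.4] long side deg 85.51
[[502.20001220703125, -76.4000015258789], [632.2000122070312, -86.5999984741211], [647.9000244140625, 113.80000305175781], [517.9000244140625, 124.0]]
stock blue c [468.6 346.3] size [ 30.6 110.3] long side deg 115.74
stock dark c [467.9 342.7] size [ 33.6 114.2] long side deg 114.93
blade? c [524.2 420.3] size [86.7 29.9] long side deg 26.76
grip c [ 464.4 -346.3] size [40.2 15.3] long side deg 64.25
stand c [ 462.5 -340.9] size [87.  68.2] long side deg 63.79
[[105, 101, 104], [102, 100, 104], [100, 97, 101], [139, 131, 132], [166, 160, 159], [124, 118, 118], [110, 106, 106], [126, 125, 124]]
```

View pics/m2.png

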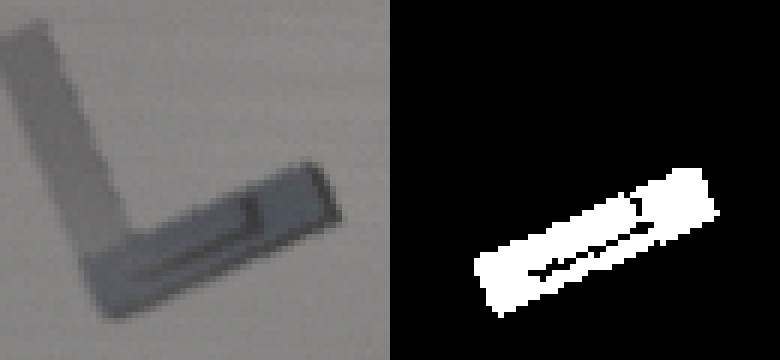

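The square's mask matches its stated size: 30.6 x 110.3 mm measured, 28 x 110 given. Now bottle triangulation, the stop, the rail-gap check, and a move-planning helper.

```bash
cat >> h.py <<'E'
from scipy.spatial.transform import Rotation as R
def plan(x,y,z,yaw):
    "mm, deg (direction of the tool y axis, mod 180) -> turn, then shift in the turned tool axes"
    s=ctrl.get_state(); P=np.array(s['position'])*1000; r=R.from_rotvec(s['tool_rot']); m=r.as_matrix()
    cur=np.degrees(np.arctan2(m[1,1],m[0,1])); d=(yaw-cur+90)%180-90; t=-np.radians(d)
    m2=m@R.from_rotvec([0,0,t]).as_matrix(); sh=m2.T@(np.array([x,y,z])-P)
    print('t',round(s['time'],2),'at',P.round(1),'yaw',round(cur,1),'j7',round(s['joint_positions'][6],2),'F',np.round(s['ft_force'],1),'grip',round(s['grip_width'],3),round(s['grip_force'],1),'| turn',round(t,3),'shift',sh.round(1),'tilt',round(np.degrees(np.arccos(-m[2,2])),2))
BY=-4.49; B0=np.array([599.8,16.7])
def bed2w(x,y,B0=B0,BY=BY):
    a=np.radians(BY); return B0+np.array([x*np.cos(a)-y*np.sin(a),x*np.sin(a)+y*np.cos(a)])
def w2bed(w,B0=B0,BY=BY):
    a=np.radians(BY); d=np.array(w)[...,:2]-B0; return np.array([d@[np.cos(a),np.sin(a)],d@[-np.sin(a),np.cos(a)]]).T
def tri(im1,u1,im2,u2):
    A=[];
    for im,u in((im1,u1),(im2,u2)):
        o=np.array(im['T'])[:3,3]; d=cast(im,u,0.)[0]-o; A.append((o,d/np.linalg.norm(d)))
    (o1,d1),(o2,d2)=A; s=np.linalg.lstsq(np.c_[d1,-d2],o2-o1,rcond=None)[0]; a,b=o1+s[0]*d1,o2+s[1]*d2
    return (a+b)*500,np.linalg.norm(a-b)*1000
E
python3 - <<'E'
from h import *
t,s=get_image('top'),get_image('side'); p=t['pixels'].astype(int); g=p.mean(2)
for n,a,b in(('a',(261.1,219.1),(274.3,162.9)),('c',(308.9,227.1),(298.8,190.8)),('b',(354.5,231),(328.9,221.9)),('d',(420,223.7),(398.1,270.1))): 
    X,e=tri(t,a,s,b); print(n,X.round(1),round(e,1),'bed',w2bed(X).round(1))
bl=p[:,:,2]-p[:,:,0]
w,r,b=rect(t,win((bl>=3),272,178,290,203),.046,'stop top'); print('bed',w2bed(np.array(r[0])).round(1))
# rail gap: dark line in rail area, at several columns
for u in (280,290,300,310,320):
    c=g[150:175,u]; print(u,[int(v) for v in c])
pr=lambda x,y,z: proj(t,np.r_[bed2w(x,y),z*1000][None]/1000 if 0 else np.r_[bed2w(x,y)/1000,z][None])[0].round(1)
print('pred gap y=80,0',pr(60,80,.059),pr(60,0,.059),'front',pr(-90,0,.024),'railback',pr(76.5,0,.059))
plan(477,7,170,85.5)
E
```

```text
a [495.1 130.8  95.3] 0.1 bed [-113.3  105.6]
c [477.3   6.1  99.2] 1.6 bed [-121.3  -20.2]
b [ 468.8 -111.6   99.8] 0.5 bed [-120.6 -138.1]
d [ 491.7 -282.7   97.3] 0.5 bed [ -84.4 -307. ]
stop top c [561.3  84.3] size [ 7.6 13. ] long side deg 91.31
bed [-43.7  64.4]
280 [134, 148, 143, 141, 141, 142, 139, 113, 94, 95, 130, 140, 143, 139, 132, 104, 97, 127, 137, 139, 138, 143, 162, 173, 179]
290 [134, 133, 138, 138, 139, 139, 142, 140, 113, 95, 93, 128, 139, 141, 140, 130, 104, 95, 119, 134, 136, 136, 153, 173, 183]
300 [134, 130, 136, 137, 136, 138, 139, 139, 136, 113, 95, 94, 129, 140, 139, 139, 128, 106, 93, 120, 132, 135, 138, 151, 175]
310 [131, 131, 134, 133, 139, 137, 137, 139, 136, 136, 113, 93, 92, 123, 137, 138, 138, 128, 107, 95, 119, 133, 136, 137, 153]
320 [133, 134, 134, 134, 136, 136, 136, 137, 135, 139, 134, 111, 92, 90, 125, 137, 137, 138, 127, 102, 91, 116, 133, 135, 137]
pred gap y=80,0 [279.2 158.5] [308.2 161.5] front [302.7 216.9] railback [308.8 155.6]
t 0.35 at [286.1 583.5 222.3] yaw 63.9 j7 -0.06 F [-0.1 -1.2  0.4] grip 1.0 0.0 | turn -0.377 shift [-235.5 -559.8   52.5] tilt 0.02
```

The predicted gap (279.2, 158.5) matches the dark band I measured at (280, 158.4), so the bed pose is good to about 1 mm. Moving above bottle c.

```bash
python3 -m crank '[[[0,0,0,-0.12,-1],[0,0,0,-0.12,-1],[0,0,0,-0.12,-1],[-15,-37,2,-0.017,-1],[-16,-38,2,0,-1],[-16,-38,2,0,-1],[-16,-38,2,0,-1],[-16,-38,2,0,-1],[-16,-38,2,0,-1],[-16,-38,2,0,-1]]]' 20 | tail -c 300
python3 -m crank '[[[-16,-38,2,0,-1],[-16,-38,2,0,-1],[-16,-38,2,0,-1],[-16,-38,2,0,-1],[-16,-38,2,0,-1],[-16,-38,2,0,-1],[-16,-38,2,0,-1],[-13,-28,2,0,-1],[0,0,0,0,-1],[0,0,0,0,-1]]]' | tail -c 10
python3 -c "
from h import *
plan(477.3,6.3,34,85.5)"
```

```text
time: 1.18
position: [0.3756, 0.3086, 0.2087]
tool_rot: [0.124, 3.139, 0.001]
ft_force: [1.6, 0.8, -0.2]
grip_width: 1.003
grip_force: 0.0
orce: 0.0
t 2.02 at [477.    5.7 192.6] yaw 85.2 j7 1.41 F [-0.8  0.9  0.7] grip 1.0 0.0 | turn -0.005 shift [ -0.3   0.6 158.6] tilt 0.02
```

```bash
python3 -m crank '[[[0,0,30,0,-1],[0,0,30,0,-1],[0,0,30,0,-1],[0,0,25,0,-1],[0,0,20,0,-1],[0,0,15,0,-1],[0,0,8,0,-1],[0,0,0,0,-1],[0,0,0,0,1],[0,0,0,0,1]]]' 15 >/dev/null
python3 -m crank '[[[0,0,0,0,1],[0,0,0,0,1],[0,0,0,0,1],[0,0,0,0,1],[0,0,0,0,1],[0,0,0,0,1]]]' |tail -n 4
python3 -c "
from h import *
snap('side','s1');plan(420,150,150,85.5)"
```

```text
tool_rot: [0.124, 3.139, 0.0]
ft_force: [-0.6, -0.2, -0.0]
grip_width: 0.475
grip_force: 0.0
t 3.4 at [476.8   7.6  34.6] yaw 85.5 j7 1.49 F [ 0.4 -0.1 -0.2] grip 0.434 0.0 | turn -0.0 shift [  67.8  137.5 -115.4] tilt 0.01
```

View pics/s1.png

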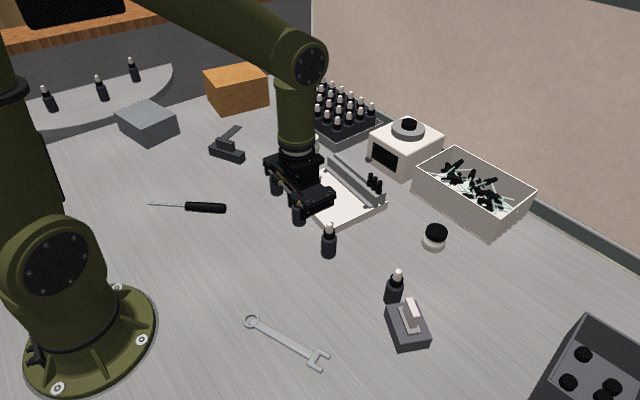

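The side view shows the gripper over bottle c at (298,210), with a and b untouched. The fingers are still closing, so I continue, lift and carry to the side.

```bash
python3 -m crank '[[[0,0,0,0,1],[0,0,0,0,1],[0,0,0,0,1],[0,0,0,0,1],[0,0,0,0,1],[0,0,0,0,1]]]' |tail -n 3
python3 -m crank '[[[0,0,-10,0,1],[0,0,-25,0,1],[0,0,-30,0,1],[0,0,-30,0,1],[0,0,-20,0,1],[0,0,0,0,1]]]' |tail -n 3
python3 -c "
from h import *
plan(420,150,150,85.5)"
```

```text
ft_force: [-0.1, 0.3, 0.1]
grip_width: 0.388
grip_force: 15.1
ft_force: [0.3, 0.4, -0.7]
grip_width: 0.384
grip_force: 15.0
t 4.4 at [479.9   7.8 154.8] yaw 85.5 j7 1.42 F [ 0.3  0.4 -0.7] grip 0.384 15.0 | turn -0.0 shift [ 70.9 137.    4.6] tilt 0.51
```

```bash
python3 -m crank '[[[20,5,0,0,1],[25,25,0,0,1],[20,30,0,0,1],[6,30,0,0,1],[0,28,0,0,1],[0,19,0,0,1],[0,0,0,0,1],[0,0,0,0,1],[0,0,0,0,1]]]' |tail -n 1
python3 -c "
from h import *
plan(420,150,35.5,85.5)"
```

```text
grip_force: 15.0
t 5.15 at [416.5 148.7 149.1] yaw 85.4 j7 1.07 F [-0.8 -0.1 -1.5] grip 0.384 15.0 | turn -0.001 shift [ -3.5   1.7 113.6] tilt 0.08
```

```bash
python3 -m crank '[[[-2,0,25,0,1],[-1,0,30,0,1],[0,0,25,0,1],[0,0,18,0,1],[0,0,8,0,1],[0,0,4,0,1],[0,0,2,0,1],[0,0,0,0,1],[0,0,0,0,1]]]' |tail -n 5
python3 -c "
from h import *
plan(420,150,35,85.5)"
```

```text
position: [0.4207, 0.1498, 0.0387]
tool_rot: [0.124, 3.137, 0.002]
ft_force: [0.9, 0.4, 0.0]
grip_width: 0.385
grip_force: 15.0
t 5.9 at [420.7 149.8  38.7] yaw 85.5 j7 1.11 F [0.9 0.4 0. ] grip 0.385 15.0 | turn -0.001 shift [0.8 0.1 3.7] tilt 0.12
```

```bash
python3 -m crank '[[[0,0,1.5,0,1],[0,0,1.5,0,1],[0,0,0.7,0,1],[0,0,0,0,1],[0,0,0,0,0.1],[0,0,0,0,0.1],[0,0,0,0,-0.3],[0,0,0,0,-0.5],[0,0,0,0,-0.6],[0,0,0,0,-0.6]]]' |tail -n 5
python3 -m crank '[[[0,0,0,0,-0.6],[0,0,0,0,-0.6],[0,0,-5,0,-0.6],[0,0,-25,0,-0.6],[0,0,-30,0,-0.6],[0,0,-30,0,-0.6],[0,0,-30,0,-0.6],[0,0,0,0,-0.6]]]' |tail -n 5
python3 -c "
from h import *
plan(468.6,346.3,120,25.7)"
```

```text
position: [0.4197, 0.1495, 0.0338]
tool_rot: [-0.124, -3.139, 0.0]
ft_force: [-0.4, 0.8, 0.3]
grip_width: 0.666
grip_force: 0.0
position: [0.4234, 0.1511, 0.1602]
tool_rot: [0.124, 3.13, 0.009]
ft_force: [0.7, 1.0, 0.2]
grip_width: 0.804
grip_force: 0.0
t 7.4 at [423.4 151.1 160.2] yaw 85.5 j7 1.07 F [0.7 1.  0.2] grip 0.804 0.0 | turn 1.043 shift [156.3 124.9  41.6] tilt 0.63
```

```bash
python3 -m crank '[[[0,0,0,0.12,-0.6],[0,0,0,0.12,-0.6],[0,0,0,0.12,-0.6],[0,0,0,0.12,-0.6],[0,0,0,0.12,-0.6],[0,0,0,0.12,-0.6],[0,0,0,0.12,-0.6],[0,0,0,0.12,-0.6],[15,12,0,0.083,-0.6],[28,22,0,0,-0.6]]]' |tail -n 1
python3 -m crank '[[[28,22,0,0,-0.6],[28,22,0,0,-0.6],[28,22,0,0,-0.6],[20,16,0,0,-0.6],[9,9,0,0,-0.6],[0,0,0,0,-0.6],[0,0,0,0,-0.6],[0,0,0,0,-0.6]]]' |tail -n 1
python3 - <<'E'
from h import *
plan(468.6,346.3,36,25.7)
t,s=snap('top','t2'),snap('side','s2')
M=np.vstack([cv2.resize(s['pixels'][110:250,180:360],None,fx=4,fy=4)[:,:,::-1]]);cv2.imwrite('pics/m3.png',M)
E
```

```text
grip_force: 0.0
grip_force: 0.0
t 8.9 at [463.1 343.1 153.6] yaw 25.7 j7 -0.23 F [ 0.7 -1.5  0.7] grip 0.8 0.0 | turn -0.001 shift [  0.7   6.4 117.6] tilt 0.08
```

View pics/m3.png

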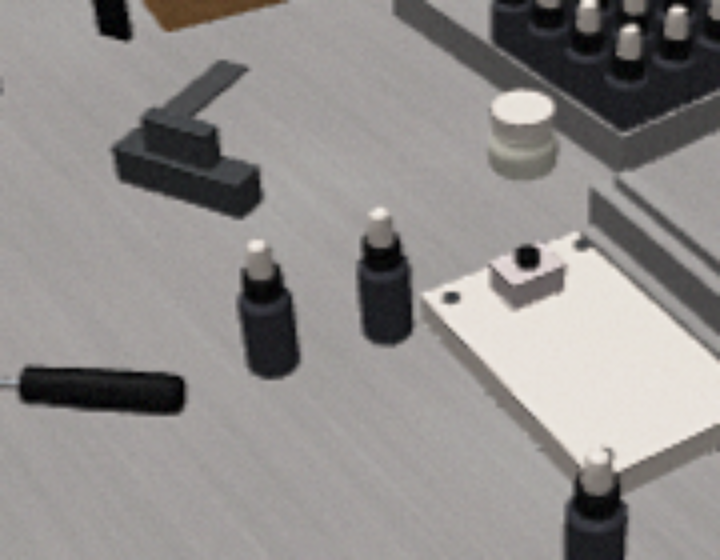

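Bottle c stands upright at crop (268,330), clear of bottle a. The square is untouched. Descend and grip its ridge.

```bash
python3 -m crank '[[[0.5,3,20,0,-0.6],[0,3,30,0,-0.6],[0,0,30,0,-0.6],[0,0,20,0,-0.6],[0,0,10,0,-0.6],[0,0,5,0,-0.6],[0,0,2,0,-0.6],[0,0,0,0,-0.6],[0,0,0,0,-0.6]]]' 50|tail -n 1
python3 -c "
from h import *
plan(468.6,346.3,36,25.7)"
python3 -m crank '[[[0,0,0,0,1],[0,0,0,0,1],[0,0,0,0,1],[0,0,0,0,1],[0,0,0,0,1],[0,0,0,0,1],[0,0,0,0,1],[0,0,0,0,1],[0,0,0,0,1],[0,0,0,0,1]]]' |tail -n 1
python3 -m crank '[[[0,0,0,0,1],[0,0,0,0,1],[0,0,0,0,1],[0,0,0,0,1],[0,0,0,0,1],[0,0,0,0,1],[0,0,0,0,1],[0,0,0,0,1],[0,0,0,0,1],[0,0,0,0,1]]]' |tail -n 1
python3 -c "
from h import *
plan(468.6,346.3,36,25.7)"
```

```text
grip_force: 0.0
t 9.75 at [469.3 348.3  38.5] yaw 25.7 j7 -0.22 F [-0.1  0.2 -0.2] grip 0.799 0.0 | turn 0.0 shift [-1.5 -1.5  2.5] tilt 0.16
grip_force: 49.9
grip_force: 49.9
t 11.42 at [468.4 347.7  36.9] yaw 25.7 j7 -0.22 F [ 2.5  0.7 -1.8] grip 0.178 49.9 | turn 0.0 shift [-1.4 -0.4  0.9] tilt 0.02
```

Gripped: opening 15.5 mm against a 16 mm ridge. Lift, checking the hold and the sag.

```bash
python3 -m crank '[[[0,0,-5,0,1],[0,0,-15,0,1],[0,0,-25,0,1],[0,0,-25,0,1],[0,0,-25,0,1],[0,0,-25,0,1],[0,0,-10,0,1],[0,0,0,0.1,1],[0,0,0,0.11,1],[0,0,0,0.11,1]]]' |tail -n 1
python3 -m crank '[[[0,0,0,0.11,1],[0,0,0,0.1,1],[0,0,0,0,1],[0,0,0,0,1],[0,0,0,0,1]]]' |tail -n 1
python3 - <<'E'
from h import *
w=bed2w(-116,-12); plan(*w,165,-4.49); print(w)
t,s=snap('top','t3'),snap('side','s3')
M=np.zeros((600,800,3),np.uint8)
M[:400,:400]=cv2.resize(t['pixels'][170:270,130:230],None,fx=4,fy=4)[:,:,::-1]
M[:400,400:]=cv2.resize(s['pixels'][60:160,180:280],None,fx=4,fy=4)[:,:,::-1];cv2.imwrite('pics/m4.png',M[:400])
E
```

```text
grip_force: 49.9
grip_force: 49.9
t 12.67 at [467.6 347.3 166. ] yaw -4.5 j7 -0.74 F [ 0.3  0.3 -5.6] grip 0.178 49.9 | turn 0.0 shift [-331.2   41.7    1.3] tilt 0.11
[483.21658138  13.81789941]
```

View pics/m4.png

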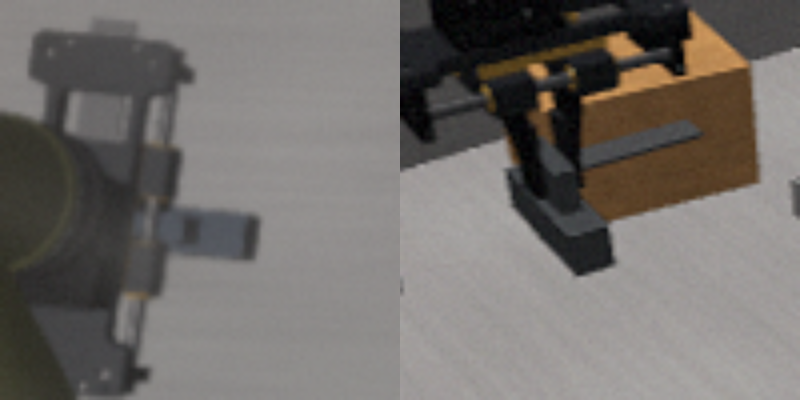

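The square hangs level in the fingers, with its free stock end at top pixel about (194.5,229). Carrying it over, in front of the bed.

```bash
python3 -m crank '[[[-15,2,0,0,1],[-28,3,0,0,1],[-34,4,0,0,1],[-34,4,0,0,1],[-34,4,0,0,1],[-34,4,0,0,1],[-34,4,0,0,1],[-34,5,0,0,1],[-34,5,0,0,1],[-28,4,0,0,1]]]' |tail -n 1
python3 -m crank '[[[-16,2,0,0,1],[-6,0.7,0,0,1],[0,0,0,0,1],[0,0,0,0,1],[0,0,0,0,1],[0,0,0,0,1]]]' |tail -n 1
python3 - <<'E'
from h import *
w=bed2w(-116,-12); plan(*w,39,-4.49)
t=get_image('top')
import json
e=cast(t,[(194.3,230)],.0);print(e)
p=snap('top','t4')['pixels'];s=snap('side','s4')
M=np.zeros((400,800,3),np.uint8)
M[:,:400]=cv2.resize(p[150:250,260:360],None,fx=4,fy=4)[:,:,::-1]
M[:,400:]=cv2.resize(s['pixels'][110:240,230:360],(400,400))[:,:,::-1];cv2.imwrite('pics/m5.png',M)
# square end measured at lift, z=.159
E
```

```text
grip_force: 49.9
grip_force: 49.9
t 14.1 at [482.9  16.1 166.8] yaw -4.5 j7 -0.17 F [ 0.5  0.2 -4.7] grip 0.178 49.9 | turn 0.0 shift [ -2.3   0.5 127.8] tilt 0.02
[[0.46900618 0.32624714 0.        ]]
```

View pics/m5.png

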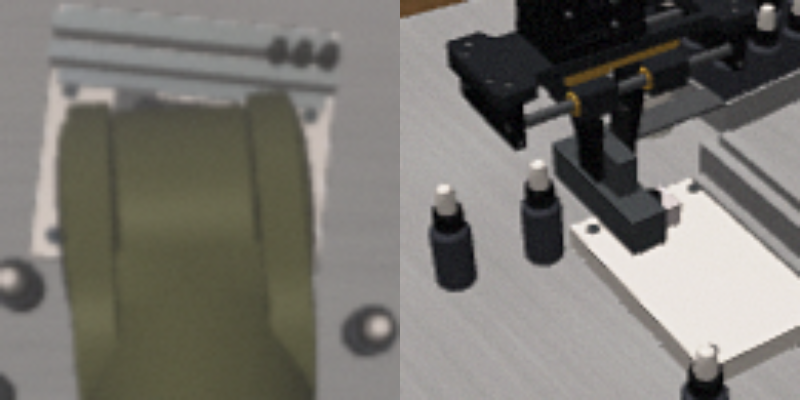

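Everything is clear: the stock hangs in front of the bed edge, with the stop behind it. Before lowering I take the stop face from the first picture.

Run:
```python
from h import *
t=get_image('top'); p=cv2.imread('pics/top0.png')[:,:,::-1].astype(int)
for v in (187,190,194,197): print(v,[tuple(x) for x in p[v,283:291,[0,2]].T] if 0 else [(int(a),int(b)) for a,b in p[v,272:292][:,[0,2]]])
for u in (286,286.5,287,287.5): print(u,w2bed(cast(t,(u,192),.046)*1000).round(1),w2bed(cast(t,(u,192),.024)*1000).round(1))
for u in (275,275.5,276,276.5): print(u,w2bed(cast(t,(u,192),.046)*1000).round(1))
```

```text
187 [(193, 179), (194, 177), (196, 180), (193, 178), (182, 173), (177, 176), (174, 174), (174, 174), (169, 170), (167, 167), (170, 171), (170, 169), (171, 171), (174, 174), (168, 167), (145, 137), (178, 163), (192, 176), (196, 180), (194, 178)]
190 [(196, 179), (194, 178), (198, 181), (192, 176), (183, 181), (174, 175), (136, 138), (97, 94), (80, 77), (82, 79), (81, 78), (100, 99), (151, 151), (171, 169), (175, 176), (168, 158), (185, 170), (195, 179), (198, 181), (194, 178)]
194 [(196, 179), (197, 181), (196, 180), (182, 170), (175, 174), (176, 178), (173, 177), (158, 159), (134, 134), (115, 114), (111, 111), (143, 144), (168, 170), (168, 169), (147, 141), (178, 163), (194, 177), (196, 180), (198, 181), (197, 180)]
197 [(198, 181), (199, 180), (197, 180), (185, 178), (173, 174), (175, 177), (175, 178), (173, 176), (174, 176), (173, 175), (173, 176), (171, 175), (174, 175), (172, 173), (144, 139), (178, 164), (195, 179), (197, 182), (197, 182), (198, 181)]
286 [[-28.5  52.3]] [[-25.2  53.7]]
286.5 [[-28.4  50.9]] [[-25.   52.3]]
287 [[-28.2  49.5]] [[-24.9  50.9]]
287.5 [[-28.1  48.2]] [[-24.7  49.5]]
275 [[-31.6  82.2]]
275.5 [[-31.4  80.9]]
276 [[-31.3  79.5]]
276.5 [[-31.2  78.1]]
```

The stop's top spans y = 50.9 to 80.9 mm on the bed, exactly 30 mm as it must. Lowering with about 8 mm to spare on the stop side and 12 mm on the edge side.

```bash
python3 -m crank '[[[-2,0.5,12,0,1],[0,0,25,0,1],[0,0,28,0,1],[0,0,25,0,1],[0,0,18,0,1],[0,0,8,0,1],[0,0,5,0,1],[0,0,3,0,1],[0,0,0,0,1],[0,0,0,0,1]]]' |tail -n 1
python3 -c "
from h import *
plan(*bed2w(-116,-12),36.5,-4.49);print(w2bed(ctrl.get_state()['position']*1000))"
```

```text
grip_force: 49.9
t 15.13 at [484.5  12.5  43.9] yaw -4.6 j7 -0.1 F [ 0.1  0.4 -5. ] grip 0.18 49.9 | turn -0.002 shift [ 1.2 -1.4  7.4] tilt 0.12
[-114.6533029   -13.18712191]
```

```bash
python3 -m crank '[[[0,0,2,0,1],[0,0,2,0,1],[0,0,1.5,0,1],[0,0,1,0,1],[0,0,0.5,0,1],[0,0,0,0,1],[0,0,0,0,1]]]' |tail -n 1
python3 -c "
from h import *
plan(*bed2w(-104,-12),36.5,-4.49);print(w2bed(ctrl.get_state()['position']*1000))"
```

```text
grip_force: 50.0
t 15.72 at [483.7  12.4  36.8] yaw -4.6 j7 -0.1 F [-3.3 -0.2  6.1] grip 0.182 50.0 | turn -0.003 shift [ 1.4 11.4  0.3] tilt 0.03
[-115.40477194  -13.39221789]
```

It rests on the table. Slide towards the edge in small steps, watching the force.

```bash
python3 -m crank '[[[0,2,-0.2,0,1],[0,2.5,0,0,1],[0,2.5,0,0,1],[0,1.5,0,0,1],[0,0,0,0,1],[0,0,0,0,1]]]' |sed -n 1,4p
python3 -m crank '[[[0,1,0,0,1],[0,0,0,0,1],[0,0,0,0,1]]]' |sed -n 2,4p
python3 -m crank '[[[0,1,0,0,1],[0,0,0,0,1],[0,0,0,0,1]]]' |sed -n 2,4p
python3 -c "
from h import *
plan(*bed2w(-104,-12),36.5,-4.49);print(w2bed(ctrl.get_state()['position']*1000))"
```

```text
time: 16.22
position: [0.4899, 0.012, 0.0368]
tool_rot: [-2.307, -2.127, 0.004]
ft_force: [-8.5, 0.6, 11.3]
position: [0.4902, 0.012, 0.0368]
tool_rot: [-2.306, -2.126, 0.006]
ft_force: [-11.0, 1.3, 14.0]
position: [0.4907, 0.012, 0.0368]
tool_rot: [-2.305, -2.126, 0.007]
ft_force: [-11.8, 0.3, 14.4]
t 16.72 at [490.7  12.   36.8] yaw -4.6 j7 -0.09 F [-11.8   0.3  14.4] grip 0.177 50.0 | turn -0.002 shift [1.3 4.4 0.3] tilt 0.43
[-108.43928812  -13.2514719 ]
```

```bash
python3 -m crank '[[[0,0,-0.7,0,1],[0,0,-0.7,0,1],[0,0,0,0,1]]]' |sed -n 2,4p
python3 -m crank '[[[0,1,0,0,1],[0,0,0,0,1],[0,0,0,0,1]]]' |sed -n 2,4p
python3 -m crank '[[[0,1,0,0,1],[0,0,0,0,1],[0,0,0,0,1]]]' |sed -n 2,4p
python3 -c "
from h import *
plan(*bed2w(-104,-12),36.5,-4.49);print(w2bed(ctrl.get_state()['position']*1000))"
```

```text
position: [0.4941, 0.0115, 0.0373]
tool_rot: [2.309, 2.129, 0.001]
ft_force: [-0.1, 0.7, -5.4]
position: [0.4949, 0.0114, 0.0372]
tool_rot: [2.31, 2.13, -0.0]
ft_force: [-0.5, 0.1, -5.6]
position: [0.4953, 0.0114, 0.0372]
tool_rot: [-2.309, -2.129, 0.002]
ft_force: [-2.4, -0.4, -5.1]
t 17.47 at [495.3  11.4  37.2] yaw -4.6 j7 -0.08 F [-2.4 -0.4 -5.1] grip 0.181 49.9 | turn -0.003 shift [ 1.5 -0.2  0.7] tilt 0.07
[-103.78719318  -13.5111261 ]
```

Hanging just clear, it first touches the edge at bed x = -103.8, as predicted (-104). Now slide towards the stop.

```bash
python3 -m crank '[[[2,0,0,0,1],[2.5,0,0,0,1],[2,0,0,0,1],[1,0,0,0,1],[0,0,0,0,1],[0,0,0,0,1]]]' |sed -n 2,4p
python3 -m crank '[[[1,0,0,0,1],[0,0,0,0,1],[0,0,0,0,1]]]' |sed -n 2,4p
python3 -m crank '[[[1,0,0,0,1],[0,0,0,0,1],[0,0,0,0,1]]]' |sed -n 2,4p
python3 -m crank '[[[1,0,0,0,1],[0,0,0,0,1],[0,0,0,0,1]]]' |sed -n 2,4p
python3 -m crank '[[[1,0,0,0,1],[0,0,0,0,1],[0,0,0,0,1]]]' |sed -n 2,4p
python3 -c "
from h import *
plan(*bed2w(-104,-3),36.5,-4.49);print(w2bed(ctrl.get_state()['position']*1000))"
```

```text
position: [0.496, 0.0192, 0.0372]
tool_rot: [-2.309, -2.129, 0.001]
ft_force: [-2.3, 0.5, -6.4]
position: [0.496, 0.0197, 0.0372]
tool_rot: [-2.309, -2.129, 0.002]
ft_force: [-3.3, -1.6, -5.1]
position: [0.4961, 0.0206, 0.0373]
tool_rot: [-2.309, -2.129, 0.002]
ft_force: [-3.9, -1.8, -5.3]
position: [0.4962, 0.0215, 0.0372]
tool_rot: [-2.309, -2.129, 0.002]
ft_force: [-3.8, -2.1, -5.6]
position: [0.4961, 0.0216, 0.0372]
tool_rot: [-2.31, -2.129, 0.003]
ft_force: [-5.6, -3.6, -4.5]
t 18.97 at [496.1  21.6  37.2] yaw -4.7 j7 -0.11 F [-5.6 -3.6 -4.5] grip 0.18 49.9 | turn -0.003 shift [ 0.2 -0.2  0.7] tilt 0.11
[-103.76141681   -3.2040799 ]
```

Contact with the stop at y = -3.2 (expected -2.8). One more nudge each way, then set it down.

```bash
python3 -m crank '[[[1,0.7,0,0,1],[0,0,0,0,1],[0,0,0,0,1]]]' |sed -n 2,4p
python3 -m crank '[[[0,0,0.5,0,1],[0,0,0.5,0,1],[0,0,0.3,0,1],[0,0,0,0,1],[0,0,0,0,1]]]' |sed -n 2,4p
python3 -c "
from h import *
plan(*bed2w(-104,-3),36.5,-4.49);print(w2bed(ctrl.get_state()['position']*1000))"
```

```text
position: [0.4961, 0.0216, 0.0372]
tool_rot: [-2.31, -2.128, 0.006]
ft_force: [-7.9, -4.8, -1.3]
position: [0.4962, 0.0216, 0.0368]
tool_rot: [-2.31, -2.127, 0.006]
ft_force: [-9.7, -6.4, 5.2]
t 19.63 at [496.2  21.6  36.8] yaw -4.7 j7 -0.11 F [-9.7 -6.4  5.2] grip 0.182 49.9 | turn -0.004 shift [ 0.2 -0.3  0.3] tilt 0.22
[-103.71039624   -3.24633431]
```

Both contacts are firm and the stock is on the table. Release and rise.

```bash
python3 -m crank '[[[0,0,0,0,0.5],[0,0,0,0,0.4],[0,0,0,0,0.3],[0,0,0,0,0.2],[0,0,0,0,0],[0,0,0,0,0],[0,0,0,0,0],[0,0,0,0,0],[0,0,0,0,0]]]' |sed -n 2,5p
python3 -c "
from h import *
plan(*bed2w(-104,-3),36.5,-4.49)"
python3 -m crank '[[[0,0,-3,0,0],[0,0,-10,0,0],[0,0,-25,0,0],[0,0,-30,0,0],[0,0,-30,0,0],[0,0,-25,0,0],[0,0,0,0,0]]]' |sed -n 2,5p
python3 -c "
from h import *
plan(430,-270,180,-25.75)"
```

```text
position: [0.4978, 0.0239, 0.0362]
tool_rot: [2.309, 2.13, 0.001]
ft_force: [-0.0, 0.0, 0.5]
grip_width: 0.494
t 20.38 at [497.8  23.9  36.2] yaw -4.6 j7 -0.11 F [-0.   0.   0.5] grip 0.494 0.0 | turn -0.002 shift [-2.1 -1.7 -0.3] tilt 0.03
position: [0.5013, 0.024, 0.1656]
tool_rot: [2.306, 2.126, 0.015]
ft_force: [0.6, 0.6, 1.1]
grip_width: 0.5
t 20.97 at [501.3  24.  165.6] yaw -4.7 j7 -0.17 F [0.6 0.6 1.1] grip 0.5 0.0 | turn 0.368 shift [-295.7   63.6  -15.9] tilt 0.62
```

```bash
python3 -m crank '[[[0,0,0,0.12,0],[0,0,0,0.12,0],[0,0,0,0.12,0],[0,0,0,0.008,0],[0,0,0,0,0]]]' |tail -n 1
python3 - <<'E'
from h import *
plan(464.4,-346.3,170,-25.75)
t,s=snap('top','t5'),snap('side','s5')
M=np.zeros((400,800,3),np.uint8)
M[:,:400]=cv2.resize(t['pixels'][150:250,260:360],None,fx=4,fy=4)[:,:,::-1]
M[:,400:]=cv2.resize(s['pixels'][110:240,230:360],(400,400))[:,:,::-1];cv2.imwrite('pics/m6.png',M)
E
```

```text
grip_force: 0.0
t 21.38 at [497.5  23.7 159.3] yaw -25.6 j7 -0.53 F [ 0.5 -0.7 -0.4] grip 0.499 0.0 | turn 0.003 shift [-347.6  130.9  -10.7] tilt 0.01
```

Picture saved for later, once the arm is out of view. Moving to the gauge.

```bash
python3 -m crank '[[[-15,6,-5,0,0],[-30,11,-5,0,0],[-34,13,-2,0,0],[-34,13,0,0,0],[-34,13,0,0,0],[-34,13,0,0,0],[-34,13,0,0,0],[-34,13,0,0,0],[-34,13,0,0,0],[-34,12,0,0,0]]]' |tail -n 1
python3 -m crank '[[[-20,8,0,0,0],[-10,3,0,0,0],[0,0,0,0,0],[0,0,0,0,0],[0,0,0,0,0]]]' |tail -n 1
python3 - <<'E'
from h import *
plan(464.4,-346.3,46,-25.75)
t,s=snap('top','t6'),snap('side','s6')
M=np.zeros((400,800,3),np.uint8)
M[:,:400]=cv2.resize(t['pixels'][150:250,260:360],None,fx=4,fy=4)[:,:,::-1]
M[:,400:]=cv2.resize(s['pixels'][110:240,230:360],(400,400))[:,:,::-1];cv2.imwrite('pics/m6.png',M)
p=t['pixels'].astype(int); bl=p[:,:,2]-p[:,:,0]; g=p.mean(2)
rect(t,win((g<120)&(bl>=3),270,205,350,245),.03,'stock');
E
```

```text
grip_force: 0.0
grip_force: 0.0
t 22.73 at [ 465.8 -343.4  170.8] yaw -25.5 j7 0.28 F [-0.  -0.3 -1. ] grip 0.502 0.0 | turn 0.004 shift [-3.400e+00  1.000e-01  1.248e+02] tilt 0.1
stock c [494.3  21.4] size [109.9  30. ] long side deg 83.3
```

View pics/m6.png

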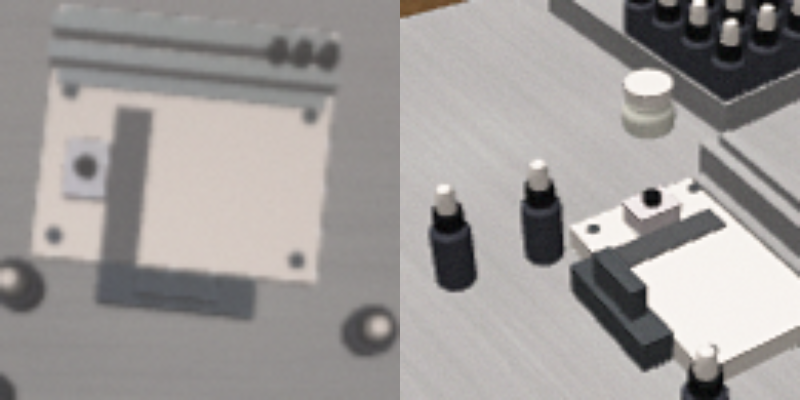

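The square lies in the corner with its blade against the stop (top crop (105–150, 108–265)). The mask suggests a yaw difference of up to 2° from the bed, so I measure the blade edges and stock edge more exactly.

Run:
```python
from h import *
ts=[get_image('top')['pixels'].astype(float) for _ in range(6)]; t=get_image('top'); g=np.mean(ts,0).mean(2)
def cross(l,th):  # subpixel crossings
    i=np.nonzero((l[:-1]-th)*(l[1:]-th)<0)[0]; return i+(l[i]-th)/(l[i]-l[i+1])
def fit(px,z,lab):
    w=w2bed(cast(t,px,z)*1000).astype(np.float32)
    vx,vy,x,y=cv2.fitLine(w,cv2.DIST_HUBER,0,.5,.01).ravel(); a=np.degrees(np.arctan2(vy,vx)); a=(a+90)%180-90
    print(lab,'bed ang',round(float(a),2),'mean',w.mean(0).round(1),'n',len(w))
L=[];Rr=[]
for v in range(182,214):
    c=cross(g[v,280:304],150)+280
    d=[x for x in c if 294<x<302]; 
    if d: Rr.append((d[-1],v))
    if v>=201:
        d=[x for x in c if 283<x<290]
        if d: L.append((d[0],v))
fit(Rr,.0285,'blade -y edge (29)');fit(L,.0285,'blade +y edge (55)')
F=[];S=[];Bf=[]
for u in range(288,322):
    c=cross(g[214:236,u],112)+214; d=[x for x in c if x>222]
    if d: S.append((u,d[-1]))
for u in range(301,322):
    c=cross(g[208:226,u],150)+208
    if len(c): F.append((u,c[0]))
for u in range(325,337):
    c=cross(g[208:226,u],160)+208
    if len(c): Bf.append((u,c[0]))
fit(S,.0,'stock robot side bottom z0');fit(F,.03,'stock flush top'); fit(Bf,.024,'bed front right')
```

```text
blade -y edge (29) bed ang -0.03 mean [-34.3  25.4] n 29
blade +y edge (55) bed ang -0.1 mean [-67.9  50.4] n 13
stock robot side bottom z0 bed ang 89.76 mean [-117.9   -7.8] n 34
stock flush top bed ang -89.9 mean [-90.3 -23.1] n 21
bed front right bed ang -36.47 mean [-83.5 -77.1] n 12
```

The square is aligned to within 0.1–0.25°, flush at x = -90.3, with its blade centreline at bed y = 37.9. Now take the gauge.

```bash
python3 -m crank '[[[-2,0,20,0,0],[-1.5,0,30,0,0],[0,0,30,0,0],[0,0,22,0,0],[0,0,12,0,0],[0,0,6,0,0],[0,0,2,0,0],[0,0,0,0,0],[0,0,0,0,0],[0,0,0,0,0]]]' 40|tail -n 1
python3 -c "
from h import *
plan(464.4,-346.3,46,-25.75)"
python3 -m crank '[[[0,0,1,0,1],[0,0,0,0,1],[0,0,0,0,1],[0,0,0,0,1],[0,0,0,0,1],[0,0,0,0,1],[0,0,0,0,1],[0,0,0,0,1],[0,0,0,0,1],[0,0,0,0,1]]]' |tail -n 1
python3 -c "
from h import *
plan(464.4,-346.3,46,-25.75)"
```

```text
grip_force: 0.0
t 24.02 at [ 464.4 -349.5   50.6] yaw -25.7 j7 0.37 F [-0.3 -0.3  0.4] grip 0.501 0.0 | turn 0.0 shift [ 2.9 -1.4  4.6] tilt 0.15
grip_force: 39.9
t 24.85 at [ 463.3 -348.9   48.2] yaw -25.7 j7 0.37 F [-1.2  1.2  1.3] grip 0.157 39.9 | turn 0.0 shift [ 2.8 -0.2  2.2] tilt 0.01
```

```bash
python3 -m crank '[[[0,0,-5,0,1],[0,0,-15,0,1],[0,0,-25,0,1],[0,0,-25,0,1],[0,0,-25,0,1],[0,0,-20,0,1],[0,0,-8,0,1],[0,0,0,-0.12,1],[0,0,0,-0.12,1],[0,0,0,-0.12,1]]]' |tail -n 1
python3 -m crank '[[[0,0,0,-0.011,1],[0,0,0,0,1],[0,0,0,0,1],[0,0,0,0,1]]]' |tail -n 1
python3 - <<'E'
from h import *
w=bed2w(60,37.9-2.8); print(w); plan(*w,170,-4.49)
E
```

```text
grip_force: 39.9
grip_force: 39.9
[662.36366773  46.99517255]
t 26.02 at [ 463.3 -348.8  170.8] yaw -4.6 j7 0.65 F [-0.1  0.3 -2. ] grip 0.156 39.9 | turn -0.002 shift [410.2 167.5   0.8] tilt 0.03
```

```bash
python3 -m crank '[[[15,6,0,0,1],[28,11,0,0,1],[34,14,0,0,1],[34,14,0,0,1],[34,14,0,0,1],[34,14,0,0,1],[34,14,0,0,1],[34,14,0,0,1],[34,14,0,0,1],[34,14,0,0,1]]]' |tail -n 1
python3 -m crank '[[[34,14,0,0,1],[30,12,0,0,1],[20,8,0,0,1],[10,4,0,0,1],[0,0,0,0,1],[0,0,0,0,1],[0,0,0,0,1],[0,0,0,0,1]]]' |tail -n 1
python3 - <<'E'
from h import *
w=bed2w(60,37.9-2.8); plan(*w,108,-4.49)
t,s=snap('top','t7'),snap('side','s7')
M=np.zeros((400,800,3),np.uint8)
M[:,:400]=cv2.resize(t['pixels'][120:220,250:350],None,fx=4,fy=4)[:,:,::-1]
M[:,400:]=cv2.resize(s['pixels'][70:210,250:390],(400,400))[:,:,::-1];cv2.imwrite('pics/m7.png',M)
E
```

```text
grip_force: 39.9
grip_force: 39.9
t 27.52 at [661.4  42.8 171.5] yaw -4.7 j7 -0.06 F [ 0.4 -0.5 -2.4] grip 0.158 39.9 | turn -0.004 shift [ 4.3  0.7 63.5] tilt 0.06
```

View pics/m7.png

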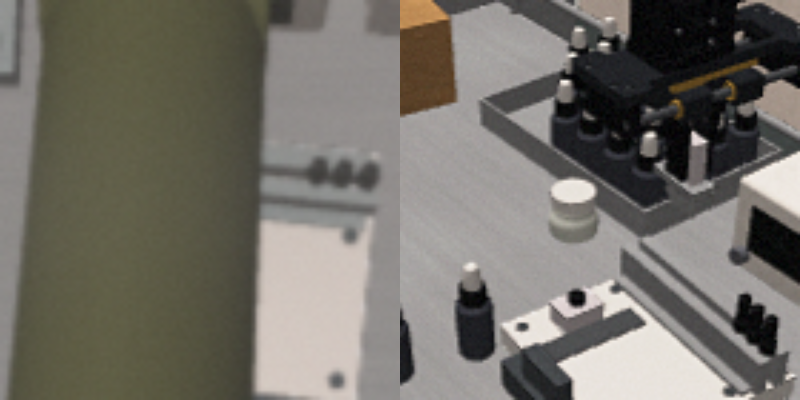

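The gauge hangs upright above the rails (side crop (695,170)). Check the white box behind against the gripper body, then lower.

```bash
python3 - <<'E'
from h import *
t=get_image('top'); print('box front bottom/top',cast(t,(305,127),0.).round(3),[cast(t,(305,117),z)[0,:2].round(3).tolist() for z in (.06,.08,.1,.12)])
E
python3 -m crank '[[[2.5,0.5,10,0,1],[1.5,0,20,0,1],[0,0,18,0,1],[0,0,8,0,1],[0,0,4,0,1],[0,0,0,0,1],[0,0,0,0,1],[0,0,0,0,1]]]' |sed -n 2,4p
python3 -c "
from h import *
w=bed2w(60,37.9-2.8); plan(*w,101,-4.49);print(w2bed(ctrl.get_state()['position']*1000))"
```

```text
box front bottom/top [[0.776 0.023 0.   ]] [[0.785, 0.024], [0.778, 0.023], [0.771, 0.023], [0.764, 0.023]]
position: [0.6635, 0.0497, 0.1124]
tool_rot: [2.306, 2.132, 0.003]
ft_force: [0.3, 0.1, -1.6]
t 28.33 at [663.5  49.7 112.4] yaw -4.5 j7 -0.06 F [ 0.3  0.1 -1.6] grip 0.156 39.9 | turn 0.0 shift [-2.8 -1.  11.4] tilt 0.13
[60.93225878 37.89939402]
```

```bash
python3 -m crank '[[[-2,-0.8,4,0,1],[-0.8,0,4,0,1],[0,0,2,0,1],[0,0,0,0,1],[0,0,0,0,1],[0,0,0,0,1],[0,0,0,0,1]]]' |sed -n 2,4p
python3 -c "
from h import *
w=bed2w(60,37.9-2.8); plan(*w,96,-4.49);print(w2bed(ctrl.get_state()['position']*1000))"
```

```text
position: [0.6617, 0.0472, 0.1013]
tool_rot: [2.306, 2.133, 0.001]
ft_force: [-0.2, -0.5, -1.5]
t 28.92 at [661.7  47.2 101.3] yaw -4.5 j7 -0.05 F [-0.2 -0.5 -1.5] grip 0.155 39.9 | turn 0.0 shift [-0.1  0.6  5.3] tilt 0.02
[59.35587678 35.23995998]
```

Aligned to within 0.7 mm. Insert slowly, watching the force.

```bash
python3 -m crank '[[[0,0.6,2,0,1],[0,0,2,0,1],[0,0,2,0,1],[0,0,2,0,1],[0,0,0,0,1],[0,0,0,0,1]]]' |sed -n 2,4p
python3 -m crank '[[[0,0,2,0,1],[0,0,2,0,1],[0,0,2,0,1],[0,0,0,0,1],[0,0,0,0,1]]]' |sed -n 2,4p
python3 -c "
from h import *
w=bed2w(60,37.9-2.8); plan(*w,72.2,-4.49);print(w2bed(ctrl.get_state()['position']*1000))"
```

```text
position: [0.662, 0.047, 0.0929]
tool_rot: [-2.306, -2.133, 0.001]
ft_force: [-0.1, 0.7, -1.2]
position: [0.662, 0.047, 0.0869]
tool_rot: [-2.306, -2.133, 0.001]
ft_force: [-0.3, -0.3, -1.1]
t 29.83 at [662.   47.   86.9] yaw -4.5 j7 -0.04 F [-0.3 -0.3 -1.1] grip 0.158 39.9 | turn 0.0 shift [-0.   0.3 14.7] tilt 0.02
[59.66372597 35.11057871]
```

No contact yet, and the tip is 11 mm below the rail tops, so it is in the gap.

```bash
python3 -m crank '[[[0,0.2,2,0,1],[0,0,2,0,1],[0,0,2,0,1],[0,0,2,0,1],[0,0,2,0,1],[0,0,0,0,1],[0,0,0,0,1]]]' |sed -n 2,4p
python3 -m crank '[[[0,0,1.5,0,1],[0,0,1.5,0,1],[0,0,0,0,1],[0,0,0,0,1]]]' |sed -n 2,4p
python3 -c "
from h import *
w=bed2w(60,37.9-2.8); plan(*w,72.2,-4.49);print(w2bed(ctrl.get_state()['position']*1000))"
```

```text
position: [0.6623, 0.047, 0.0769]
tool_rot: [-2.306, -2.133, 0.0]
ft_force: [0.2, 0.1, -2.3]
position: [0.6623, 0.0471, 0.074]
tool_rot: [-2.306, -2.133, 0.0]
ft_force: [0.3, 0.2, -2.7]
t 30.75 at [662.3  47.1  74. ] yaw -4.5 j7 -0.04 F [ 0.3  0.2 -2.7] grip 0.159 39.9 | turn 0.0 shift [-0.1  0.   1.8] tilt 0.01
[59.95777926 35.15401968]
```

```bash
python3 -m crank '[[[0,0,0.7,0,1],[0,0,0.7,0,1],[0,0,0,0,1],[0,0,0,0,1]]]' |sed -n 2,4p
python3 -m crank '[[[0,0,0.6,0,1],[0,0,0,0,1],[0,0,0,0,1]]]' |sed -n 2,4p
python3 -m crank '[[[0,0,0.6,0,1],[0,0,0,0,1],[0,0,0,0,1]]]' |sed -n 2,4p
```

```text
position: [0.6624, 0.047, 0.0727]
tool_rot: [-2.306, -2.133, -0.0]
ft_force: [-0.3, -0.5, -1.4]
position: [0.6625, 0.047, 0.0722]
tool_rot: [2.306, 2.133, 0.0]
ft_force: [0.0, 0.6, -1.9]
position: [0.6625, 0.047, 0.0722]
tool_rot: [-2.306, -2.133, -0.001]
ft_force: [-1.9, -0.2, 3.2]
```

The shoulders seated at TCP z = 72.2, exactly as predicted. Release, rise and look.

```bash
python3 -m crank '[[[0,0,0,0,0.6],[0,0,0,0,0.5],[0,0,0,0,0.4],[0,0,0,0,0.2],[0,0,0,0,0.1],[0,0,0,0,0.1],[0,0,0,0,0.1],[0,0,0,0,0.1]]]' |sed -n 2,5p
python3 -m crank '[[[0,0,-3,0,0.1],[0,0,-10,0,0.1],[0,0,-20,0,0.1],[0,0,-25,0,0.1],[0,0,-25,0,0.1],[0,0,-20,0,0.1],[-20,-20,-5,0,0.1],[-35,-10,0,0,0.1],[-35,0,0,0,0.1],[-35,0,0,0,0.1]]]' |tail -n 1
python3 -m crank '[[[-35,0,0,0,0.1],[-35,0,0,0,0.1],[-35,0,0,0,0.1],[-20,0,0,0,0.1],[0,0,0,0,0.1],[0,0,0,0,0.1],[0,0,0,0,0.1]]]' |sed -n 1,5p
python3 - <<'E'
from h import *
t,s=snap('top','t8'),snap('side','s8')
M=np.zeros((400,800,3),np.uint8)
M[:,:400]=cv2.resize(t['pixels'][140:260,250:370],(400,400))[:,:,::-1]
M[:,400:]=cv2.resize(s['pixels'][120:240,270:390],(400,400))[:,:,::-1];cv2.imwrite('pics/m8.png',M)
g=t['pixels'].astype(int).mean(2); 
w,r,b=rect(t,win(g>162,285,150,305,170),.107,'grip'); print(w2bed(np.array(r[0])))
E
```

```text
position: [0.6624, 0.047, 0.0715]
tool_rot: [2.306, 2.133, 0.0]
ft_force: [0.5, -0.2, -0.7]
grip_width: 0.441
grip_force: 0.0
time: 33.67
position: [0.6135, -0.1987, 0.1801]
tool_rot: [-2.305, -2.134, -0.002]
ft_force: [0.2, 1.0, -0.1]
grip_width: 0.449
grip c [663.3  51. ] size [15.5 36.1] long side deg 91.48
[60.64801216 39.19646472]
```

View pics/m8.png

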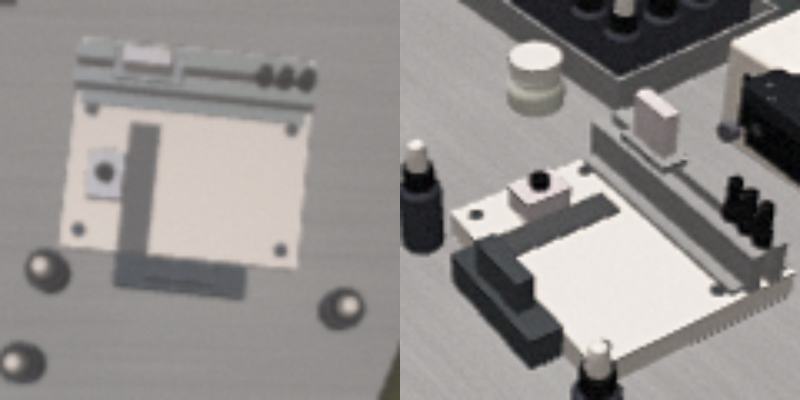

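The gauge is seated upright in the gap at bed (60.6, 39.2), in line with the blade at y = 37.9. The square is flush and against the stop (top crop (130–160, 125–255)). The bottles stand, and the arm touches nothing.

```bash
python3 -c "
from bench import job
print(job.close_job())"
```

```text
the job is handed in; nothing more can be done
None
```

The job is handed in: bottle c stands aside, the square is flush on the edge and against the stop, and the gauge is home in the gap, about 1.3 mm off the blade's line by camera; the verdict was not reported back.

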